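# Offer a guide roller up to its bearing seats

## Task

The web line's spare guide roller is locked in its cradle: turn the cradle's keeper counter-clockwise by its wing until it is well clear of the shaft, then lift the roller out and carry it over the top of the guard to the roller stand. Hold it level about a centimetre clear above the two open bearing seats, in line with them and centred end to end between them, so that the fitter can oil the seats; the roller must not touch the guard or the stand, and the other things on the bench stay where they are. Finish like that, keeping still with the roller in the gripper: do not set it down or let go.

Things in the scene. Friction and masses are not known exactly. Their poses are not given: they have to be found in the camera images.
- roller: aluminium guide roller lying level in the cradle: face 44 mm in diameter and 150 mm long, with a 15 mm steel shaft standing out 28 mm at each end (206 mm over all), about 0.6 kg. Both ends are alike. Origin: its middle, on its axis. Its x axis is the roller's axis; it may roll about it. In the cradle its axis is 75 mm above the table.
- cradle: fixed aluminium cradle: base plate 250 mm (its x) by 120 mm (its y), 10 mm thick, with V posts at x = -89 and +89 mm in which the shaft ends rest, roller axis along its x at y = 0, clear space between the posts. Origin: centre of its underside. Its -x end, with the keeper, is the end nearer the robot. Left or right of the guard.
- keeper (a joint): angle of the cradle's keeper, a flat steel bar 14 mm wide reaching 52 mm from its pivot, lying over the shaft end at 0 and locking the roller in. Turning it counter-clockwise seen from above raises the value, up to a stop at 1.6 rad; at 1.1 rad and more it is clear of the shaft. It has friction (about 0.05 N m) and stays where it is left.
- keeper_grip (a point): point on the keeper's vertical pivot axis, at the height to grip its black wing (122 mm above the table). The pivot is at x = -89, y = -38 mm of the cradle. The wing is an upright flat grip 10 mm thick, 36 mm long, 34 mm high (100 to 134 mm above the table), its length in line with the keeper's bar. Its y axis points along the bar, away from the pivot, so the wing's thickness is along its x axis.
- stand: fixed roller stand of the web line: base plate 250 x 250 mm, two white side plates (12 mm thick, 74 mm high) across its x at x = -89 and +89 mm, two fixed rollers of 40 mm diameter along its x at y = -95 and +95 mm (tops at 70 mm), and on top of each side plate, at y = 0, one open steel bearing seat. Origin: centre of its underside. Placed on the other side of the guard from the cradle.
- seat_mid (a point): point midway between the two open bearing seats, level with their tops (100 mm above the table). Its x axis runs through both seats. Seats: U blocks 12 mm thick along x, centred 89 mm either side, slot 17 mm wide along y, 18 mm deep, open upward. Inner faces of seats and side plates are 166 mm apart (the roller face is 150 mm); the space between is open down to 35 mm above the table.
- guard: fixed finger guard standing between cradle and stand: aluminium-profile frame with a clear panel, 380 mm long (its x), 30 mm thick (6 mm high feet reach 10 mm further at the ends and 30 mm to each side of the middle), 170 mm high. Origin: centre of its underside.
- spanner: bystander: steel open-ended spanner lying flat, 160 mm long, near the guard. Origin: at its underside.
- bearing: bystander: spare steel ball bearing, ring 32 mm across and 9 mm high, lying on the cradle's base plate beside the roller. Origin: at its underside.
- grease_jar: bystander: white jar, 60 mm across, 55 mm high, near the robot. Origin: at its underside.
- screwdriver: bystander: screwdriver lying flat, 170 mm long, at the left. Origin: at its underside.
- oil_bottle: bystander: small white bottle, 44 mm across, 110 mm high, at the left. Origin: at its underside.
- caliper: bystander: steel caliper lying flat, 200 mm long, near the robot. Origin: at its underside.
- reel: bystander: white plastic reel lying flat, 90 mm across, 38 mm high, at the right. Origin: at its underside.
- collar: bystander: dark steel shaft collar, ring 40 mm across, 14 mm high, at the right. Origin: at its underside.
Mind the look-alikes: they are no part of the job. There is more than one size of the roller; the one meant has the size given above.

How it is judged:
By the outcome, as a careful person would: the job done as asked, in the order asked, and still so for the second after the job is handed in, while the arm keeps its last pose, push and grip.
It also fails if it takes over 64 s, if anything falls off the work surface, if the arm or the gripper's body presses on something with over 40 N, if the wrist force passes 120 N, or if a joint passes its speed limit or range.

## Robot

A 6-joint arm with a two-finger parallel gripper is mounted at the origin on the work surface. World frame = base frame: x ahead of the robot, y to its left, z up, the work surface at z = 0. Lengths are in m, angles in rad, forces in N, time in s.
With the tool pointing down it reaches from about 0.375 to 0.9 m from the base axis. Payload 3.1 kg.
Tool frame: the origin (TCP) lies between the finger pads; the fingertips stand 22 mm ahead of it and the grasp point (between the pads) lies 3 mm ahead of it; z points along the fingers, y is the line along which they close (so a half turn about z gives the same grasp; the last joint's range is limited). The gripper opens to 87 mm and grips with 3 to 60 N. Pads are 19 mm wide; open, the fingers measure 117 mm over their backs; the gripper's body (75 mm by 190 mm) begins 51 mm behind the grasp point.
Start: joints at [1.024, 0.527, 1.433, -0, 1.181, -0.178], TCP at [0.225, 0.583, 0.223] pointing down, gripper open.
Joint ranges: [-3.08, 3.08], [-0.75, 2.2], [0.22, 2.44], [-1.43, 4.57], [0, 2.65], [-2.85, 2.85]. Speed limits (rad/s): [2.79, 2.79, 3.14, 3.14, 3.14, 3.14].

## Interface

Orientations are given as a unit quaternion [x, y, z, w].
In Python, from rig import get_obs, camera, get_calibration, hand_in, cut_out gives the robot as it stands.
- The arm moves only by the shell command python3 -m inch 'ROWS' [OPENING] [FORCE]. ROWS is JSON, one flat list of numbers, 6 for each row, row after row: the shift along the tool's x, y, z scaled (see below), then the turn, a rotation vector about the tool's x, y, z scaled (see below). A call has 1 to 20 rows; each row is the pose to reach, as a shift and turn from the pose commanded when the call began, along the tool's axes at that moment; what a row does not reach only later rows make up. The controller multiplies each number of a shift by 0.08 m and each number of a turn by 90 degrees. A row lasts 1/12 s, in which the tool goes at most 41.7 mm and 7.16 degrees, less where a joint would pass 70% of its speed; a pose out of reach is approached as far as the arm can. A call with a number of a shift or a turn outside -1 to 1 is refused whole. A call with a gripper value outside its range is refused whole. OPENING is the finger opening in mm, from 0 to 87, set as the call begins (- or left out, the last holds). The fingers move at their own pace and stop on an object; FORCE is the grip in N (left out, the last holds). Time passes only in rows, so rows that repeat a pose let the fingers close. It gives the time, the measured TCP pose, the force, the opening and the grip force at its end, in the units of the state.
- get_obs(): the state, without advancing time (a new reading comes with each control period).
- camera(name): name is "side" or "top" or "wrist"; returns the picture (480x640x3 uint8, red, green, blue); there is no depth.
- get_calibration(name): a dict with "vertical_fov" (degrees; the focal length in pixels is half the picture's height over the tangent of half this angle, whatever the lens; pixels are square), "cx", "cy" (the principal point, pixels), "T" (4x4, takes a point from camera to world coordinates). Camera axes: x right, y down, z forward; pixel columns grow to the right and rows downward; lengths in m; the calibration is good to about 2 mm. The wrist camera is an equidistant fisheye: a pixel r from the principal point sees the ray r / f radians off the axis. A picture is of the moment at which its call begins: read the wrist's pose just before it. get_calibration takes no time and is no camera call; for the wrist camera it gives the pose at the moment of the call.
- hand_in(): hands the job in; it is judged then, once.
Trained networks look in the newest picture that a camera, given by its name, has taken for a name from the list of things; names that differ only in an ending like _2 or _b are one class to them, and where a whole thing is asked for, a point or a joint stands for the part that bears it (a point fixed in the world has none). Each returns a list of dicts, best first, with "conf" (0 to 1); they miss things now and then, are a little off and sometimes report something else, mostly with a low value. They report only what shows in the picture. A call takes as long as a camera call. They do not tell look-alikes from the thing itself.
- cut_out(camera, thing): "region" (480x640 bool, what is visible of it) and "bbox" ([left, top, right, bottom] in pixels, round what is visible of it).
The state is a dict: "time": time; "q": joint angles; "joint_velocities": joint speeds; "joint_torque": joint torques, N m; "position": TCP position; "tool_rot": TCP orientation; "ft_force": force on the tool from outside, world axes, zero at the start; "moment": the same for the moment, N m; "grip_width": finger opening in m; "grip_force": force on a finger pad.
Only numpy, scipy, OpenCV 4.12 (cv2) and the standard library are available. Lean on these libraries where they do the work, as an engineer would, in place of code of your own. Each camera call takes 0.05 s, during which the arm holds its last target. There are 200 camera calls.

## Working session

There is one attempt and no reset: what is moved stays moved. The work goes in short steps, Python scripts to look and compute and a shell command to move; the robot and the scene stay as the last step left them, time stands still between calls to the robot, and variables do not carry over. Pictures are saved under pics/ and viewed, at most 10 in all, crops included, and the job is handed in when it is done.

```bash
mkdir -p pics
cat > h.py <<'E'
import numpy as np, cv2
from rig import *
from scipy.spatial.transform import Rotation as R
def ray(name,uv,cal=None):
    c=cal or get_calibration(name); f=240/np.tan(np.radians(c["vertical_fov"])/2)
    uv=np.atleast_2d(np.asarray(uv,float)); d=(uv-[c["cx"],c["cy"]])/f
    if name=="wrist":
        r=np.linalg.norm(d,axis=1); s=np.where(r>1e-9,np.sin(r)/np.maximum(r,1e-9),1)
        v=np.c_[d*s[:,None],np.cos(r)]
    else: v=np.c_[d,np.ones(len(d))]
    T=np.array(c["T"]); return T[:3,3],v@T[:3,:3].T
def at(name,uv,z,cal=None):
    o,v=ray(name,uv,cal); return o+v*((z-o[2])/v[:,2])[:,None]
def proj(name,P,cal=None):
    c=cal or get_calibration(name); f=240/np.tan(np.radians(c["vertical_fov"])/2)
    T=np.array(c["T"]); p=(np.atleast_2d(P)-T[:3,3])@T[:3,:3]
    if name=="wrist":
        n=np.linalg.norm(p[:,:2],axis=1); th=np.arctan2(n,p[:,2]); q=p[:,:2]/n[:,None]*th[:,None]
    else: q=p[:,:2]/p[:,2:]
    return q*f+[c["cx"],c["cy"]]
def save(name,fn): 
    im=camera(name); cv2.imwrite("pics/"+fn,im[:,:,::-1]); return im
E
python3 - <<'E'
from h import *
ims=[save(n,n+"0.png") for n in("top","side","wrist")]
for n in("top","side"):
    c=get_calibration(n);print(n,c["vertical_fov"],np.round(c["T"],3).tolist())
    for t in["roller","cradle","keeper","stand","guard","keeper_grip"]:
        for d in cut_out(n,t)[:3]:
            m=d["region"].astype(np.uint8); ys,xs=np.nonzero(m)
            print(n,t,round(d["conf"],2),np.round(d["bbox"]),cv2.minAreaRect(np.c_[xs,ys].astype(np.float32)) if len(xs) else 0)
print(get_obs())
E
```

```text
top 53.1111193286288 [[0.021, -0.976, 0.215, 0.179], [-1.0, -0.02, 0.006, -0.012], [-0.001, -0.215, -0.977, 1.406], [0.0, 0.0, 0.0, 1.0]]
top roller 0.93 [432. 293. 472. 329.] ((451.5309753417969, 310.0354309082031), (11.664937973022461, 51.739646911621094), 48.8140754699707)
top roller 0.62 [401. 190. 425. 259.] ((412.9438781738281, 223.90489196777344), (69.63350677490234, 15.435311317443848), 77.90524291992188)
top roller 0.43 [480. 208. 494. 219.] ((487.5, 213.0), (12.0, 13.0), 90.0)
top cradle 0.97 [384. 185. 442. 274.] ((413.1439514160156, 227.79200744628906), (82.82396697998047, 50.62458419799805), 79.69515228271484)
top keeper 0.56 [418. 246. 439. 255.] ((426.6500244140625, 250.4499969482422), (3.7947328090667725, 22.452167510986328), 71.56505584716797)
top keeper 0.17 [385. 187. 440. 274.] ((413.3396301269531, 227.81130981445312), (82.43839263916016, 50.00361633300781), 79.3803482055664)
top stand 0.6 [181. 164. 281. 253.] ((231.03494262695312, 207.13229370117188), (89.53591918945312, 83.13176727294922), 11.768288612365723)
top guard 0.75 [300. 134. 330. 288.] ((314.177673339
[... 1488 characters left out ...]

{'time': 0.75, 'q': array([ 1.02449772e+00,  5.27435603e-01,  1.43267574e+00, -7.87483974e-06,
        1.18139105e+00, -1.78500208e-01]), 'joint_velocities': array([-0.00038606, -0.00012081,  0.0001366 , -0.00025806, -0.00043938,
       -0.0002289 ]), 'joint_torque': array([-6.87193988e-04, -4.39906991e+01, -1.76970541e+01,  6.33131457e-02,
        5.02008630e-02, -3.01169155e-05]), 'position': array([0.22469894, 0.58320719, 0.22309575]), 'tool_rot': array([1.82862935e-01, 9.83138416e-01, 4.09076820e-05, 1.94056757e-05]), 'ft_force': array([ 0.32588321,  0.31052709, -0.92848372]), 'moment': array([ 0.03569662, -0.03117577,  0.01496222]), 'grip_force': 0.0, 'grip_width': 0.08711504830918014}
```

View pics/top0.png

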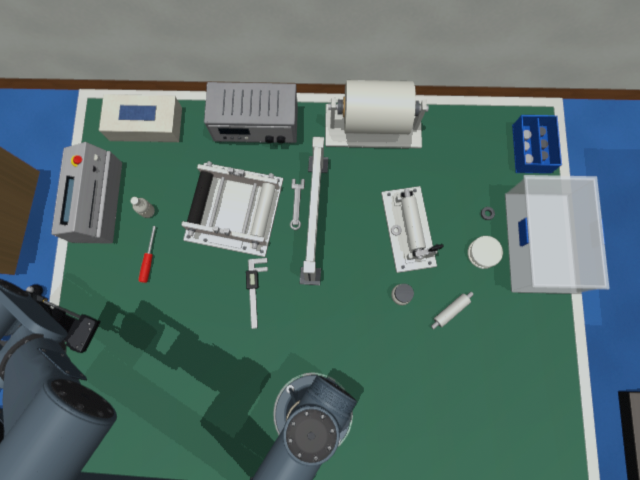

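View pics/side0.png

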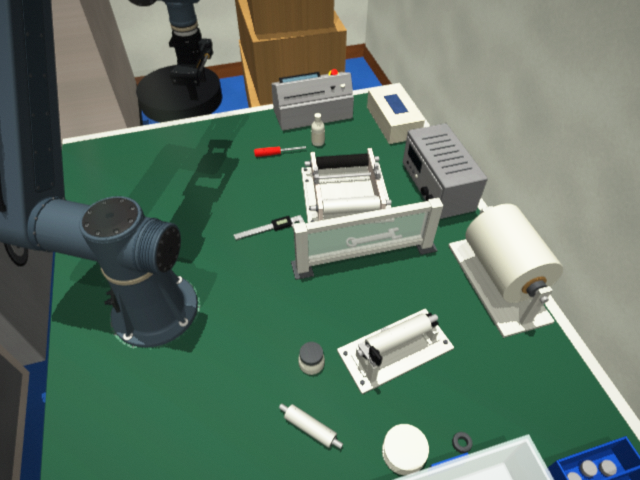

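Look-alikes: small roller at top (452,310) on the bench, large white roll at (375,105), and the roller in the cradle at (413,225). The one in the cradle fits: it lies in V posts under a keeper. I'll confirm it in a crop.

Run:
```python
from h import *
im=cv2.imread("pics/top0.png")
a=cv2.resize(im[180:280,375:475],(400,400),interpolation=cv2.INTER_CUBIC)
b=cv2.resize(im[155:260,180:285],(400,400),interpolation=cv2.INTER_CUBIC)
cv2.imwrite("pics/crop1.png",np.hstack([a,b]))
for n,uv in [("cradle",(413,228)),("stand",(231,207)),("jar",(403,294))]: print(n,at("top",uv,0.01))
print("gd",at("top",[(318,140),(309,268)],.17), "keeper",at("top",[(429,250)],.12), at("side",[(371,352)],.12))
# roller length check
for uvs,z in(([(406,190),(419,256)],.075),([(434,327),(472,294)],.02)):
    p=at("top",uvs,z);print(p,np.linalg.norm(p[0]-p[1]))
```

```text
cradle [[ 0.53192919 -0.28904241  0.01      ]]
stand [[0.5860972  0.25968833 0.01      ]]
jar [[ 0.33369793 -0.25565264  0.01      ]]
gd [[ 7.36752620e-01 -3.81363440e-04  1.70000000e-01]
 [ 3.78590815e-01  1.56847231e-02  1.70000000e-01]] keeper [[ 0.44310775 -0.30949011  0.12      ]] [[ 0.44561089 -0.31921623  0.12      ]]
[[ 0.62887251 -0.25831279  0.075     ]
 [ 0.43451765 -0.29124089  0.075     ]] 0.19712450954823488
[[ 0.24061039 -0.34032313  0.02      ]
 [ 0.33670754 -0.45279808  0.02      ]] 0.1479367351540146
```

View pics/crop1.png

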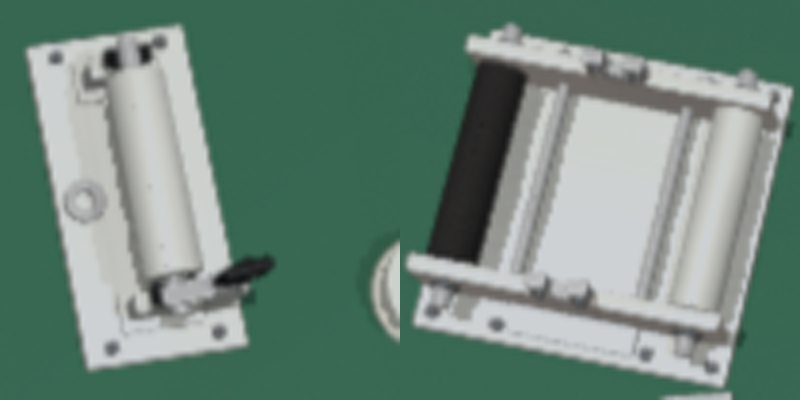

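Crop: the left half shows the cradle with the roller (its ends at top-image pixels (406,190) and (419,256)). It measures 197 mm, against 148 mm for the loose look-alike, so this is the 206 mm roller. The keeper with its black wing is at (436,247), and the right half shows the stand with seats at about (338,171) and (327,231).

```bash
cat >> h.py <<'E'
def fit(uv,loc,name="top"):
    """rigid 2D pose (x,y,yaw) from pixels and local xyz points"""
    uv=np.array(uv,float); loc=np.array(loc,float)
    w=np.array([at(name,u,l[2])[0] for u,l in zip(uv,loc)])[:,:2]
    a=loc[:,:2]; ac=a-a.mean(0); wc=w-w.mean(0)
    th=np.arctan2((ac[:,0]*wc[:,1]-ac[:,1]*wc[:,0]).sum(),(ac*wc).sum())
    c,s=np.cos(th),np.sin(th); Rm=np.array([[c,-s],[s,c]]); t=w.mean(0)-Rm@a.mean(0)
    return t,th,np.round(1e3*(w-(a@Rm.T+t)),1).tolist()
def T2(t,th,p):
    c,s=np.cos(th),np.sin(th); return np.array(t)+[c*p[0]-s*p[1],s*p[0]+c*p[1]]
def goal(x,y,z,yaw=None):
    """scaled shift and turn from measured pose to TCP x,y,z, tool down, tool-y yaw in deg"""
    o=get_obs(); r=R.from_quat(o["tool_rot"]); d=r.inv().apply(np.array([x,y,z])-o["position"])
    ty=r.apply([0,1,0]); 
    if yaw is None: yaw=np.degrees(np.arctan2(ty[1],ty[0]))
    a=np.radians(yaw); Y=np.array([np.cos(a),np.sin(a),0]); Z=np.array([0,0,-1.]); X=np.cross(Y,Z)
    rv=(r.inv()*R.from_matrix(np.c_[X,Y,Z])).as_rotvec()
    print("shift",np.round(d/.08,3),"turn",np.round(np.degrees(rv)/90,4),"q",np.round(o["q"],2))
E
python3 - <<'E'
from h import *
c=np.array([(28,47),(181,27),(247,345),(90,369)])/4.+[375,180]
print("cradle",fit(c,[(.125,.06,.01),(.125,-.06,.01),(-.125,-.06,.01),(-.125,.06,.01)]))
s=np.array([(392,88),(327,385),(15,325)])*105/400.+[180,155]
print("stand",fit(s,[(.125,-.125,.006),(-.125,-.125,.006),(-.125,.125,.006)]))
t,th,_=fit(c,[(.125,.06,.01),(.125,-.06,.01),(-.125,-.06,.01),(-.125,.06,.01)])
print("pivot",T2(t,th,(-.089,-.038)))
goal(.52,.25,.30,9.6)
E
```

```text
cradle (array([ 0.53011934, -0.27704391]), np.float64(0.17123401500713858), [[0.7, -0.6], [-1.4, 0.9], [0.2, 1.2], [0.5, -1.4]])
stand (array([0.58222226, 0.25038138]), np.float64(-0.1725492372660392), [[-1.1, 0.7], [0.6, -0.5], [0.4, -0.1]])
pivot [ 0.44889608 -0.32965363]
shift [-4.942 -2.559 -0.961] turn [ 1.000e-04 -0.000e+00  6.592e-01] q [ 1.02  0.53  1.43 -0.    1.18 -0.18]
```

```bash
python3 -m inch '[-0.99,-0.51,-0.3,0,0,0,-0.99,-0.51,-0.3,0,0,0,-0.99,-0.51,-0.3,0,0,0]' 
python3 -m inch '[-0.99,-0.51,-0.3,0,0,0,-0.99,-0.51,-0.3,0,0,0,-0.99,-0.51,-0.3,0,0,0]' 
python3 -m inch '[-0.99,-0.51,-0.3,0,0,0,-0.99,-0.51,-0.3,0,0,0,-0.99,-0.51,-0.3,0,0,0]' 
python3 -m inch '[-0.99,-0.51,0,0,0,0,-0.99,-0.51,0,0,0,0,-0.99,-0.51,0,0,0,0]' 
python3 -m inch '[-0.99,-0.51,0,0,0,0,-0.99,-0.51,0,0,0,0,-0.99,-0.51,0,0,0,0]'
python3 - <<'E'
from h import *
goal(.449,-.33,.25,9.8)
save("wrist","w1.png")
E
```

```text
time: 1.0
position: [0.2873, 0.514, 0.2485]
tool_rot: [0.184, 0.983, -0.0, 0.002]
ft_force: [-0.3, 0.1, 0.5]
grip_width: 0.0869
grip_force: 0.0
time: 1.25
position: [0.3472, 0.4474, 0.2728]
tool_rot: [0.185, 0.983, 0.0, 0.002]
ft_force: [0.2, 0.3, -0.1]
grip_width: 0.0874
grip_force: 0.0
time: 1.5
position: [0.4066, 0.3809, 0.2969]
tool_rot: [0.185, 0.983, 0.001, 0.003]
ft_force: [0.2, -0.2, -0.6]
grip_width: 0.0865
grip_force: 0.0
time: 1.75
position: [0.4657, 0.3135, 0.2951]
tool_rot: [0.185, 0.983, -0.0, 0.002]
ft_force: [-0.3, 0.9, -0.4]
grip_width: 0.0872
grip_force: 0.0
time: 2.0
position: [0.5251, 0.247, 0.2949]
tool_rot: [0.185, 0.983, -0.001, 0.002]
ft_force: [0.7, 0.1, 0.6]
grip_width: 0.0867
grip_force: 0.0
shift [-1.735 -7.064  0.571] turn [0.0011 0.0024 0.6541] q [ 0.25  0.39  1.46 -0.    1.29 -0.95]
```

```bash
python3 -m inch '[-0.24,-1,0,0,0,0,-0.24,-1,0,0,0,0,-0.24,-1,0,0,0,0]' 
python3 -m inch '[-0.24,-1,0,0,0,0,-0.24,-1,0,0,0,0,-0.24,-1,0,0,0,0]' 
python3 -m inch '[-0.24,-1,0,0,0,0,-0.24,-1,0,0,0,0,-0.24,-1,0,0,0,0]' 
python3 -m inch '[-0.24,-1,0,0,0,0,-0.24,-1,0,0,0,0,-0.24,-1,0,0,0,0]' 
python3 -m inch '[-0.24,-1,0,0,0,0,-0.24,-1,0,0,0,0,-0.24,-1,0,0,0,0]' 
python3 -m inch '[-0.24,-1,0,0,0,0.2,-0.24,-1,0,0,0,0.2,-0.24,-1,0,0,0,0.2]' 
python3 -m inch '[0,0,0,0,0,0.45,0,0,0,0,0,0.45,0,0,0,0,0,0.45,0,0,0,0,0,0.45,0,0,0,0,0,0.45,0,0,0,0,0,0.45,0,0,0,0,0,0.45]' 40
python3 - <<'E'
from h import *
goal(.449,-.33,.25,9.8)
im2=save("wrist","w2.png"); im1=cv2.imread("pics/w1.png")
c=get_calibration("wrist"); print(c["T"],c["vertical_fov"],c["cx"],c["cy"]); 
cv2.imwrite("pics/m2.png",cv2.resize(np.vstack([im1,im2[:,:,::-1]]),(400,600)))
E
```

```text
time: 2.3
position: [0.5079, 0.1651, 0.2945]
tool_rot: [0.185, 0.983, -0.002, -0.001]
ft_force: [-0.2, 0.8, -0.3]
grip_width: 0.0872
grip_force: 0.0
time: 2.55
position: [0.4978, 0.0838, 0.2949]
tool_rot: [0.185, 0.983, -0.001, -0.001]
ft_force: [0.4, 1.6, -0.7]
grip_width: 0.0869
grip_force: 0.0
time: 2.8
position: [0.4879, 0.0021, 0.2951]
tool_rot: [0.185, 0.983, -0.001, 0.0]
ft_force: [-0.3, 0.5, -0.3]
grip_width: 0.0868
grip_force: 0.0
time: 3.05
position: [0.4779, -0.0797, 0.2952]
tool_rot: [0.185, 0.983, -0.001, 0.001]
ft_force: [-0.6, 0.2, 0.3]
grip_width: 0.0866
grip_force: 0.0
time: 3.3
position: [0.4676, -0.1616, 0.2953]
tool_rot: [0.185, 0.983, -0.002, 0.001]
ft_force: [-0.1, 0.4, 0.3]
grip_width: 0.087
grip_force: 0.0
time: 3.55
position: [0.457, -0.2435, 0.2952]
tool_rot: [0.339, 0.941, -0.002, 0.002]
ft_force: [-0.6, 0.5, -0.3]
grip_width: 0.0872
grip_force: 0.0
time: 4.13
position: [0.4568, -0.2365, 0.2949]
tool_rot: [0.64, 0.768, 0.001, -0.0]
ft_force: [-0.1, -0.0, -0.5]
grip_width: 0.0485
grip_force: 0.0
shift [-1.133 -0.307  0.56 ] turn [ 0.0004 -0.0009  0.0067] q [-0.7   0.29  1.61  0.    1.23 -0.88]
[[ 9.82872486e-01  1.77431633e-01  4.97965014e-02  4.43236264e-01]
 [ 1.84286798e-01 -9.46643799e-01 -2.64393447e-01 -1.64772961e-01]
 [ 2.27788369e-04  2.69041882e-01 -9.63128451e-01  4.56315664e-01]
 [ 0.00000000e+00  0.00000000e+00  0.00000000e+00  1.00000000e+00]] 65.70646984690485 318.46179866134435 239.93205556789312
```

View pics/w2.png

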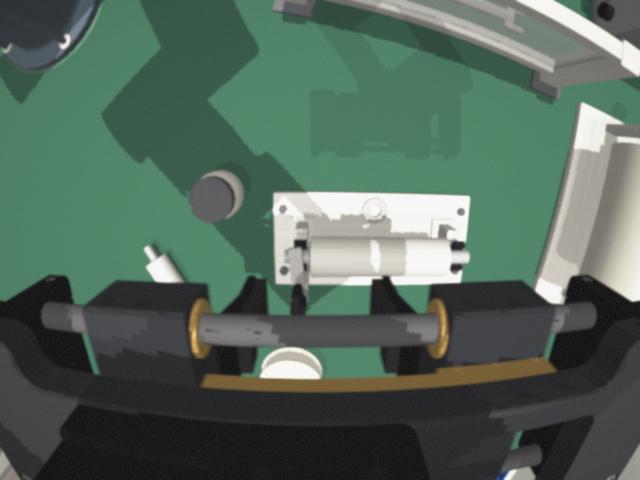

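Wrist view: cradle plate corners at about (274,193) and (469,196), roller shaft ends near (289,256) and (469,257), black wing edge-on near (298,295) between the fingers. The gripper's long side runs along the closing line. I'll check this against my estimate.

Run:
```python
from h import *
t,th=np.array([.5301,-.2770]),.1712
L=[(-.125,.06,.01),(.125,.06,.01),(-.125,-.06,.01),(.125,-.06,.01),(-.103,0,.075),(.103,0,.075),(-.089,-.038,.134),(-.089,-.038,.1),(-.089,-.056,.134),(-.089,-.02,.134)]
W=[[*T2(t,th,l),l[2]] for l in L]
p=proj("wrist",W); print(np.round(p,1).tolist())
im=cv2.imread("pics/w2.png")
a=cv2.resize(im[170:320,250:500],None,fx=3.2,fy=3.2,interpolation=cv2.INTER_CUBIC)
for q in p: cv2.circle(a,tuple(int(v) for v in (q-[250,170])*3.2),4,(0,0,255),1)
cv2.imwrite("pics/c2.png",a)
```

```text
[[269.5, 192.4], [467.1, 197.4], [271.5, 284.2], [456.9, 284.7], [283.0, 256.2], [465.3, 257.9], [292.7, 312.6], [294.8, 298.1], [293.0, 328.8], [292.5, 295.8]]
```

View pics/c2.png

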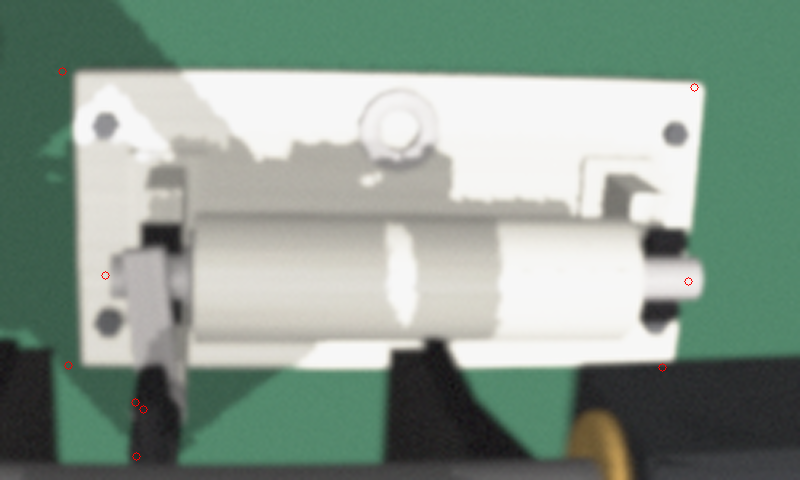

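Run:
```python
from h import *
c=np.array([(76,70),(705,86),(83,366),(677,360),(112,275),(703,280)])/3.2+[250,170]
print(fit(c,[(-.125,.06,.01),(.125,.06,.01),(-.125,-.06,.01),(.125,-.06,.01),(-.103,0,.075),(.103,0,.075)],"wrist"))
t,th,_=fit(c,[(-.125,.06,.01),(.125,.06,.01),(-.125,-.06,.01),(.125,-.06,.01),(-.103,0,.075),(.103,0,.075)],"wrist")
print(T2(t,th,(-.089,-.038)))
goal(.452,-.330,.20,9.8)
```

```text
(array([ 0.53485137, -0.27528376]), np.float64(0.1774103110456881), [[0.5, 0.6], [0.0, -0.8], [0.6, -0.2], [0.9, 1.7], [-2.8, -0.3], [0.8, -1.0]])
[ 0.45395459 -0.32839413]
shift [-1.136 -0.272  1.186] turn [ 0.0003 -0.0007  0.0089] q [-0.7   0.29  1.61  0.    1.23 -0.88]
```

```bash
python3 -m inch '[-1,-0.26,0.6,0,0,0.009,-1,-0.26,0.6,0,0,0.009,-1,-0.26,0.6,0,0,0.009,-1,-0.26,0.6,0,0,0.009]'
python3 -m inch '[-0.13,0,0.75,0,0,0,-0.13,0,0.75,0,0,0,-0.13,0,0.75,0,0,0,-0.13,0,0.75,0,0,0]'
python3 - <<'E'
from h import *
goal(.4515,-.329,.125,10)
im=save("wrist","w3.png")
o=get_obs(); r=R.from_quat(o["tool_rot"])
print(np.round(proj("wrist",[[.4515,-.329,.134],*[o["position"]+r.apply([0,y,.022]) for y in(-.02,0,.02)]]),1).tolist())
for d in cut_out("wrist","keeper_grip")[:2]: print(d["conf"],d["bbox"])
E
```

```text
time: 4.52
position: [0.4495, -0.3222, 0.2449]
tool_rot: [0.646, 0.764, 0.0, -0.002]
ft_force: [-0.4, -0.5, 0.1]
grip_width: 0.0403
grip_force: 0.0
time: 4.85
position: [0.4517, -0.3297, 0.187]
tool_rot: [0.645, 0.764, 0.001, -0.001]
ft_force: [0.5, 0.1, -0.1]
grip_width: 0.0396
grip_force: 0.0
shift [0.007 0.    0.775] turn [-0.0005 -0.0016 -0.0034] q [-0.83  0.49  1.64  0.    1.02 -1.  ]
[[317.2, 257.7], [280.6, 279.8], [318.2, 279.9], [355.8, 279.8]]
0.68 [303.8, 163.5, 337.3, 283.3]
```

View pics/w3.png

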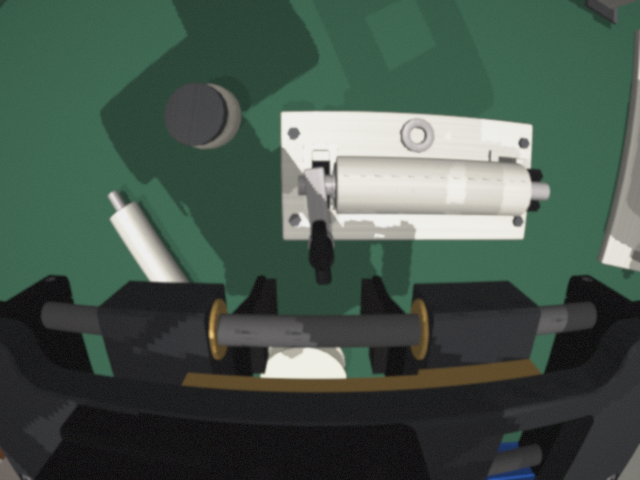

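Wing at (304–337, 224–283), centred at about (320,253) between the fingers (midline 318). Good: descend with a shift of about 1–2 mm and close.

```bash
python3 -m inch '[0.02,0.015,0.4,0,0,0,0.02,0.015,0.775,0,0,0,0.02,0.015,0.775,0,0,0,0.02,0.015,0.775,0,0,0]'
python3 -m inch '[0,0,0,0,0,0,0,0,0,0,0,0,0,0,0,0,0,0,0,0,0,0,0,0,0,0,0,0,0,0,0,0,0,0,0,0]' 0 15
python3 -c "
from h import *
o=get_obs();print(o['ft_force'],o['moment'],o['position'])"
```

```text
time: 5.28
position: [0.4526, -0.3291, 0.1257]
tool_rot: [0.645, 0.764, 0.0, -0.0]
ft_force: [0.4, -0.5, 0.9]
grip_width: 0.04
grip_force: 0.0
time: 5.78
position: [0.4532, -0.3302, 0.1259]
tool_rot: [0.645, 0.764, 0.0, 0.001]
ft_force: [0.9, 1.3, 3.9]
grip_width: 0.0096
grip_force: 14.8
[0.94662639 1.26891419 3.93000264] [-0.0699283  -0.23472817  0.053883  ] [ 0.45318924 -0.33023169  0.12586589]
```

```bash
python3 -m inch '[0,0,0,0,0,-0.07,0,0,0,0,0,-0.14,0,0,0,0,0,-0.21,0,0,0,0,0,-0.28,0,0,0,0,0,-0.3,0,0,0,0,0,-0.3]'
python3 -c "
from h import *
o=get_obs();print(o['ft_force'],o['moment'],o['position'],o['q'])"
```

```text
time: 6.28
position: [0.4543, -0.3298, 0.1259]
tool_rot: [0.449, 0.893, 0.001, 0.002]
ft_force: [5.5, 3.0, 3.2]
grip_width: 0.0098
grip_force: 15.0
[5.46310907 2.95048482 3.18351434] [ 0.44589314 -0.81444061  0.03129133] [ 0.45428768 -0.32982102  0.12585379] [-0.82840549  0.57418055  1.68558314  0.00327038  0.87866674 -1.46888466]
```

```bash
python3 -m inch '[0,0,0,0,0,-0.07,0,0,0,0,0,-0.14,0,0,0,0,0,-0.21,0,0,0,0,0,-0.28,0,0,0,0,0,-0.35,0,0,0,0,0,-0.42,0,0,0,0,0,-0.49,0,0,0,0,0,-0.56,0,0,0,0,0,-0.58,0,0,0,0,0,-0.58,0,0,0,0,0,-0.58]'
python3 -m inch '[0,0,0,0,0,0,0,0,0,0,0,0,0,0,0,0,0,0]' 30
python3 -m inch '[0,0,-0.5,0,0,0,0,0,-1,0,0,0,0,0,-1,0,0,0,0,0,-1,0,0,0]' 87
python3 - <<'E'
from h import *
x,y=(T2((.5325,-.276),.174,(0.0,0)));print(x,y)
goal(x,y,.14,100)
E
```

```text
time: 7.2
position: [0.4552, -0.3277, 0.1259]
tool_rot: [0.012, 1.0, 0.001, 0.003]
ft_force: [8.8, 7.4, 3.5]
grip_width: 0.0101
grip_force: 15.0
time: 7.45
position: [0.452, -0.3299, 0.1249]
tool_rot: [0.01, 1.0, -0.0, -0.001]
ft_force: [1.2, 0.4, 0.5]
grip_width: 0.0223
grip_force: 0.0
time: 7.78
position: [0.4532, -0.3316, 0.2074]
tool_rot: [0.011, 1.0, -0.002, 0.002]
ft_force: [0.5, -0.2, 0.1]
grip_width: 0.0488
grip_force: 0.0
0.5325 -0.276
shift [-0.973  0.719  0.843] turn [-0.0032  0.0019 -0.1247] q [-0.83  0.46  1.61 -0.    1.06 -2.38]
```

```bash
python3 -m inch '[-0.5,0.36,0,0,0,-0.06,-0.99,0.71,0,0,0,-0.125,-0.99,0.71,0,0,0,-0.125,-0.99,0.71,0,0,0,-0.125,-0.99,0.71,0,0,0,-0.125]' 87
python3 - <<'E'
from h import *
goal(.5345,-.2755,.078,100)
im=save("wrist","w4.png")
W=[[*T2((.5345,-.2755),.177,p),.075] for p in((-.103,0),(.103,0),(-.075,0),(.075,0))]
print(np.round(proj("wrist",W),1).tolist())
for t in("roller","keeper"):
  for d in cut_out("wrist",t)[:3]:
    ys,xs=np.nonzero(d["region"]); print(t,d["conf"],np.round(d["bbox"]),cv2.minAreaRect(np.c_[xs,ys].astype(np.float32)))
E
```

```text
time: 8.2
position: [0.5319, -0.2738, 0.2034]
tool_rot: [-0.088, 0.996, 0.001, -0.002]
ft_force: [-0.0, 0.1, -0.6]
grip_width: 0.0811
grip_force: 0.0
shift [-0.033 -0.029  1.568] turn [ 0.0012 -0.002   0.0014] q [-0.66  0.52  1.52 -0.    1.11 -2.41]
[[316.5, 105.2], [317.1, 345.1], [316.6, 140.9], [317.0, 318.0]]
roller 0.65 [290. 100. 346. 314.] ((317.0, 207.0), (214.0, 56.0), 90.0)
roller 0.5 [244.  52. 382. 316.] ((312.0, 183.0), (260.0, 136.0), 90.0)
```

View pics/w4.png

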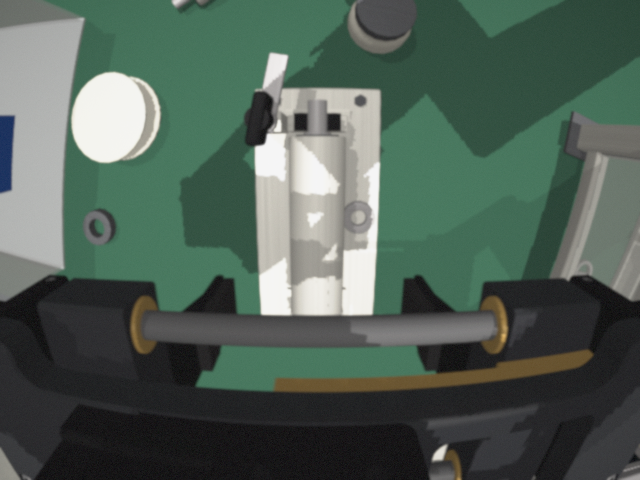

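Keeper now swung clear: bar from (258,120) to (278,55), away from the shaft end at (317,100). Roller is centred between the fingers at column 317. Next, checking its axial position.

Run:
```python
from h import *
W=[[*T2((.5345,-.2755),.177,p),z] for p,z in(((-.103,0),.0825),((-.075,0),.097),((-.125,.06),.01),((-.125,-.06),.01),((-.089,-.038),.134))]
print(np.round(proj("wrist",W),1).tolist())
o=get_obs();r=R.from_quat(o["tool_rot"]);T=np.array(get_calibration("wrist")["T"])
print("cam in tool",r.inv().apply(T[:3,3]-o["position"]),R.from_matrix(r.as_matrix().T@T[:3,:3]).as_euler("xyz",degrees=True))
im=cv2.imread("pics/w4.png");cv2.imwrite("pics/c4.png",cv2.resize(im[40:330,230:410],None,fx=2,fy=2,interpolation=cv2.INTER_CUBIC))
```

```text
[[317.3, 104.5], [317.4, 141.2], [380.8, 90.1], [254.2, 90.4], [255.8, 120.4]]
cam in tool [ 0.07356296 -0.00026794 -0.16123928] [-1.56172430e+01 -4.02324039e-02  8.99781309e+01]
```

View pics/c4.png

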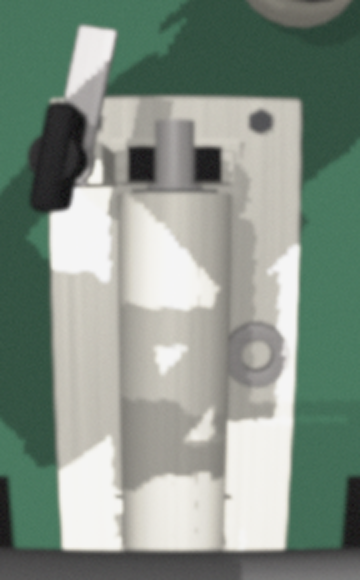

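Plate edges match the estimate to about 1 mm, but the roller sits about 3–4 mm toward its near end. Grasping at its own middle.

Run:
```python
from h import *
goal(.531,-.276,.078,100.1)
```

```text
shift [ 0.002 -0.011  1.579] turn [ 0.0007 -0.0012 -0.0014] q [-0.66  0.51  1.52 -0.    1.11 -2.41]
```

```bash
python3 -m inch '[0,-0.01,0.5,0,0,-0.001,0,-0.01,0.9,0,0,-0.001,0,-0.01,0.9,0,0,-0.001]' 87
python3 -m inch '[0,0,0.4,0,0,0,0,0,0.68,0,0,0,0,0,0.68,0,0,0,0,0,0.68,0,0,0]'
python3 -m inch '[0,0,0,0,0,0,0,0,0,0,0,0,0,0,0,0,0,0,0,0,0,0,0,0,0,0,0,0,0,0,0,0,0,0,0,0,0,0,0,0,0,0,0,0,0,0,0,0]' 30 45
python3 -c "
from h import *
o=get_obs();print(o['ft_force'],o['moment'],o['position'])"
```

```text
time: 8.6
position: [0.5279, -0.2736, 0.1273]
tool_rot: [-0.087, 0.996, 0.004, -0.005]
ft_force: [-0.4, 1.1, -0.5]
grip_width: 0.0868
grip_force: 0.0
time: 8.93
position: [0.5322, -0.2758, 0.0789]
tool_rot: [-0.088, 0.996, 0.001, -0.001]
ft_force: [0.1, -0.1, 0.3]
grip_width: 0.087
grip_force: 0.0
time: 9.6
position: [0.5328, -0.2749, 0.0787]
tool_rot: [-0.088, 0.996, 0.001, -0.0]
ft_force: [0.1, 0.6, 2.9]
grip_width: 0.042
grip_force: 45.1
[0.07775499 0.64736405 2.85311062] [ 0.06095283  0.09426759 -0.00300856] [ 0.53282855 -0.27491795  0.07869746]
```

```bash
python3 -m inch '[0,0,-0.15,0,0,0,0,0,-0.5,0,0,0,0,0,-0.95,0,0,0,0,0,-0.95,0,0,0,0,0,-0.95,0,0,0]'
python3 -m inch '[0,0,-0.5,0,0,0,0,0,-0.95,0,0,0,0,0,-0.95,0,0,0,0,0,-0.95,0,0,0]'
python3 -m inch '[0,0,-0.5,0,0,0,0,0,-0.85,0,0,0,0,0,-0.85,0,0,0,0,0,-0.85,0,0,0,0,0,-0.85,0,0,0]'
python3 - <<'E'
from h import *
o=get_obs();print(o['ft_force'],o['moment'],o['position'])
x,y=.5822,.2504
goal(x,y,.30,90-9.9)
save("wrist","w5.png");r=R.from_quat(o["tool_rot"])
L=[(0,0,.003)]
P=lambda a,z:o["position"]+r.apply([a,0,.003+z])
print(np.round(proj("wrist",[P(s*.103,-.0075) for s in(-1,1)]+[P(s*.075,-.022) for s in(-1,1)]),1).tolist())
print([ (d["conf"],np.round(d["bbox"])) for d in cut_out("wrist","roller")[:2]])
E
```

```text
time: 10.02
position: [0.534, -0.2763, 0.1564]
tool_rot: [-0.089, 0.996, -0.002, 0.002]
ft_force: [-0.6, 0.4, -6.5]
grip_width: 0.0416
grip_force: 44.1
time: 10.35
position: [0.5331, -0.2756, 0.2307]
tool_rot: [-0.089, 0.996, -0.0, 0.0]
ft_force: [0.1, 0.0, -6.5]
grip_width: 0.0411
grip_force: 44.1
time: 10.77
position: [0.5309, -0.2739, 0.2947]
tool_rot: [-0.088, 0.996, 0.003, -0.003]
ft_force: [0.6, 0.7, -6.8]
grip_width: 0.0416
grip_force: 44.1
[ 0.58167375  0.7401672  -6.78004129] [ 0.04991081  0.03309218 -0.03884168] [ 0.53089817 -0.27391171  0.29469443]
shift [-1.786  6.339 -0.038] turn [ 0.0032 -0.0041  0.2228] q [-0.66  0.42  1.41 -0.    1.32 -2.41]
[[318.9, 452.9], [319.3, 69.7], [318.9, 438.9], [319.3, 135.0]]
[(0.85, array([271.,  70., 367., 377.])), (0.82, array([199.,   0., 274.,  30.]))]
```

View pics/w5.png

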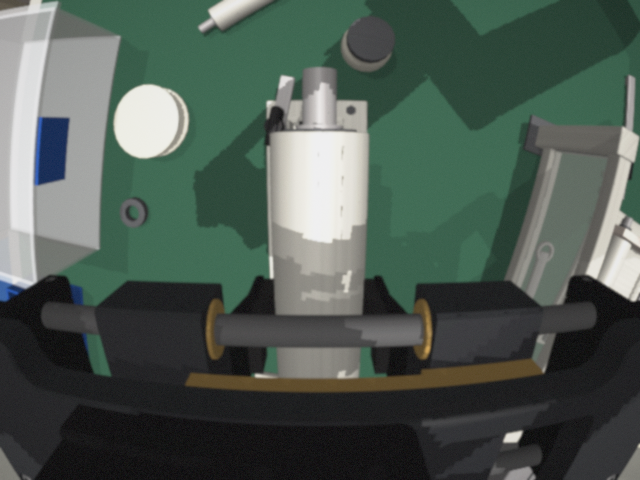

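Roller held centrally: shaft end at (319,68), face edge at row 131, within about 1–2 mm of prediction. Carrying it over the guard.

```bash
A='[-0.12,0.45,0,0,0,0,-0.255,0.905,0,0,0,0,-0.255,0.905,0,0,0,0]'
python3 -m inch '[-0.12,0.45,-0.05,0,0,0,-0.255,0.905,-0.1,0,0,0,-0.255,0.905,-0.1,0,0,0]' | head -2
python3 -m inch '[-0.12,0.45,0,0,0,0,-0.255,0.905,0,0,0,0,-0.255,0.905,0,0,0,0]' | head -2
python3 -m inch '[-0.12,0.45,0,0,0,0,-0.255,0.905,0,0,0,0,-0.255,0.905,0,0,0,0]' | head -2
python3 -m inch '[-0.12,0.45,0,0,0,0,-0.255,0.905,0,0,0,0,-0.255,0.905,0,0,0,0]' | head -2
python3 -m inch '[-0.12,0.45,0,0,0,0,-0.255,0.905,0,0,0,0,-0.255,0.905,0,0,0,0]' | head -2
python3 -m inch '[-0.12,0.45,0,0,0,0,-0.255,0.905,0,0,0,0,-0.255,0.905,0,0,0,0]' | head -2
python3 -m inch '[-0.12,0.45,0,0,0,0.07,-0.255,0.905,0,0,0,0.14,-0.255,0.905,0,0,0,0.222,-0.255,0.905,0,0,0,0.222,-0.255,0.905,0,0,0,0.222]'
python3 - <<'E'
from h import *
goal(.5822,.2504,.20,80.1)
save("wrist","w6.png");save("top","top6.png");save("side","side6.png")
t,th=(.5822,.2504),-.1725
L=[(s*.083,y,.1) for s in(-1,1) for y in(-.0085,.0085)]+[(s*.125,y,.006) for s in(-1,1) for y in(-.125,.125)]
W=[[*T2(t,th,l),l[2]] for l in L]
import json
for n in("wrist","side","top"):
  p=proj(n,W);print(np.round(p).astype(int).tolist())
  im=cv2.imread({"wrist":"pics/w6.png","side":"pics/side6.png","top":"pics/top6.png"}[n])
  for q in p: cv2.circle(im,tuple(int(v) for v in q),2,(0,0,255),1)
  cv2.imwrite(f"pics/o6{n}.png",im)
a=cv2.imread("pics/o6wrist.png");b=cv2.imread("pics/o6side.png")
b=cv2.resize(b[120:270,270:470],(400,300),interpolation=cv2.INTER_CUBIC)
t=cv2.resize(cv2.imread("pics/o6top.png")[140:290,170:370],(400,300),interpolation=cv2.INTER_CUBIC)
cv2.imwrite("pics/m6.png",np.vstack([np.hstack([b,t]),cv2.resize(a[0:340,110:560],(800,604))[:300]]))
cv2.imwrite("pics/m6.png",np.vstack([np.hstack([b,t]),cv2.resize(a[0:300,120:520],(800,300*2))[:300]]))
E
```

```text
time: 11.12
position: [0.539, -0.1927, 0.3046]
time: 11.37
position: [0.5459, -0.1178, 0.3043]
time: 11.62
position: [0.5534, -0.0435, 0.3046]
time: 11.87
position: [0.561, 0.031, 0.3048]
time: 12.12
position: [0.5687, 0.1056, 0.3049]
time: 12.37
position: [0.5763, 0.1804, 0.3049]
time: 12.78
position: [0.5833, 0.248, 0.3048]
tool_rot: [0.084, 0.997, -0.001, -0.002]
ft_force: [0.4, -0.9, -5.6]
grip_width: 0.0418
grip_force: 44.1
shift [0.014 0.03  1.31 ] turn [-0.0015 -0.002   0.0035] q [ 0.23  0.47  1.31 -0.    1.37 -1.18]
[[314, 127], [331, 127], [314, 287], [330, 287], [221, 99], [422, 99], [230, 287], [412, 288]]
[[318, 174], [318, 170], [375, 170], [374, 166], [308, 228], [301, 169], [394, 220], [378, 163]]
[[225, 228], [219, 227], [238, 173], [232, 172], [266, 256], [184, 240], [283, 178], [204, 163]]
```

View pics/o6wrist.png

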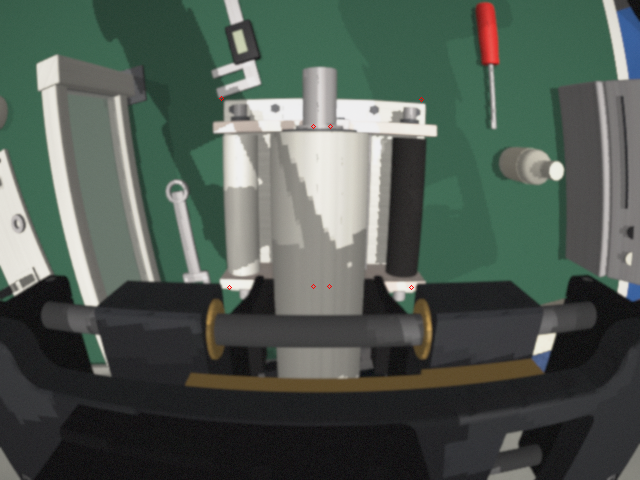

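Wrist view over the stand: side plate near edge at rows 121–134, base corners at about (223,99) and (424,99). My overlay is 2 px left, so the stand lies about 2 mm further +y. Descending to a safe height above the seats for a relative check.

```bash
python3 -m inch '[0,0.055,0.4,0,0,0.003,0,0.055,0.87,0,0,0.003,0,0.055,0.87,0,0,0.003,0,0.055,0.87,0,0,0.003]'|head -2
python3 -m inch '[0,0,0.4,0,0,0,0,0,0.87,0,0,0,0,0,0.87,0,0,0,0,0,0.87,0,0,0,0,0,0.87,0,0,0]'
python3 - <<'E'
from h import *
goal(.583,.2525,.1205,80.1)
im=save("wrist","w7.png")[:,:,::-1];save("side","side7.png")
o=get_obs();r=R.from_quat(o["tool_rot"])
P=lambda a,z:o["position"]+r.apply([a,0,.003+z])
print("roller",np.round(proj("wrist",[P(.103,-.0075),P(.075,-.022)]),1).tolist())
t,th=(.583,.2525),-.1725
L=[(-x,y,.1) for x in(.083,.095) for y in(-.0085,.0085)]+[(-x,y,.074) for x in (.083,.095) for y in(-.1,.1)]
print(np.round(proj("wrist",[[*T2(t,th,l),l[2]] for l in L]),1).tolist())
a=cv2.resize(im[40:300,120:520],(800,520),interpolation=cv2.INTER_CUBIC);cv2.imwrite("pics/c7.png",a)
E
```

```text
time: 13.27
position: [0.5829, 0.2514, 0.2348]
time: 13.68
position: [0.5873, 0.2532, 0.1705]
tool_rot: [0.088, 0.996, 0.001, 0.003]
ft_force: [0.5, 0.7, -5.1]
grip_width: 0.0417
grip_force: 44.2
shift [ 0.054 -0.02   0.625] turn [ 0.0014  0.0032 -0.0022] q [ 0.23  0.6   1.45  0.    1.08 -1.16]
roller [[319.3, 69.4], [319.3, 134.6]]
[[301.6, 115.7], [329.3, 115.5], [301.5, 96.6], [329.2, 96.4], [176.2, 123.9], [455.6, 122.6], [175.8, 107.5], [455.9, 106.2]]
```

View pics/c7.png

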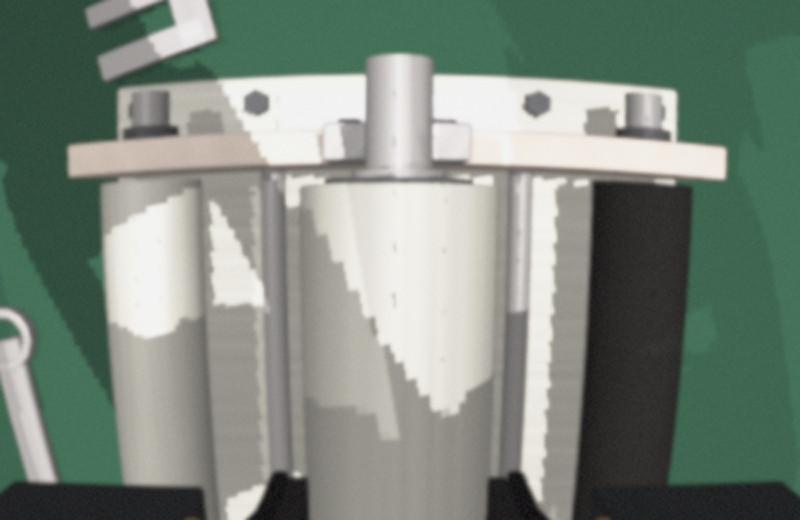

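Seats and side plate are centred at column 318.5 against the shaft at 319.5, with no visible yaw error. The near seat spans rows 100–121, between shaft end (67) and face edge (132), so the stand centre is x≈0.5865 and the roller is centred. Descending to hold height.

```bash
python3 -m inch '[0,0,0,0,0,0,0,0,0,0,0,0]' | head -3
python3 -m inch '[0,0,0.2,0,0,0,0,0,0.4,0,0,0,0,0,0.55,0,0,0,0,0,0.6,0,0,0,0,0,0.6,0,0,0,0,0,0.6,0,0,0]'
python3 -m inch '[0,0,0,0,0,0,0,0,0,0,0,0,0,0,0,0,0,0]'
python3 - <<'E'
from h import *
goal(.5875,.2535,.1212,80.1)
im=save("wrist","w8.png")[:,:,::-1];s=save("side","side8.png")[:,:,::-1]
o=get_obs();r=R.from_quat(o["tool_rot"])
P=lambda a,z:o["position"]+r.apply([a,0,.003+z])
print("roller",np.round(proj("wrist",[P(.103,-.0075),P(.075,-.022)]),1).tolist())
t,th=(.5865,.2545),-.1725
L=[(-x,y,.1) for x in(.083,.095) for y in(-.0085,.0085)]
print(np.round(proj("wrist",[[*T2(t,th,l),l[2]] for l in L]),1).tolist())
a=cv2.resize(im[40:240,220:420],(600,600),interpolation=cv2.INTER_CUBIC)
b=cv2.resize(s[120:240,290:400],None,fx=200/110,fy=200/110,interpolation=cv2.INTER_CUBIC)
b=cv2.copyMakeBorder(b,0,600-b.shape[0],0,0,cv2.BORDER_CONSTANT);cv2.imwrite("pics/c8.png",np.hstack([a,b]))
E
```

```text
time: 13.95
position: [0.586, 0.2533, 0.1696]
tool_rot: [0.088, 0.996, 0.001, 0.002]
time: 14.45
position: [0.5852, 0.2531, 0.1197]
tool_rot: [0.088, 0.996, 0.0, 0.0]
ft_force: [1.4, -0.8, -5.8]
grip_width: 0.0414
grip_force: 44.2
time: 14.7
position: [0.5855, 0.2531, 0.1203]
tool_rot: [0.088, 0.996, 0.0, 0.001]
ft_force: [-0.4, 0.3, -6.2]
grip_width: 0.0418
grip_force: 44.1
shift [-0.024  0.009 -0.011] turn [ 0.0004  0.001  -0.0021] q [ 0.23  0.67  1.49  0.    0.99 -1.16]
roller [[319.3, 69.3], [319.3, 134.5]]
[[304.3, 121.2], [339.7, 121.2], [304.2, 96.8], [339.7, 96.7]]
```

View pics/c8.png

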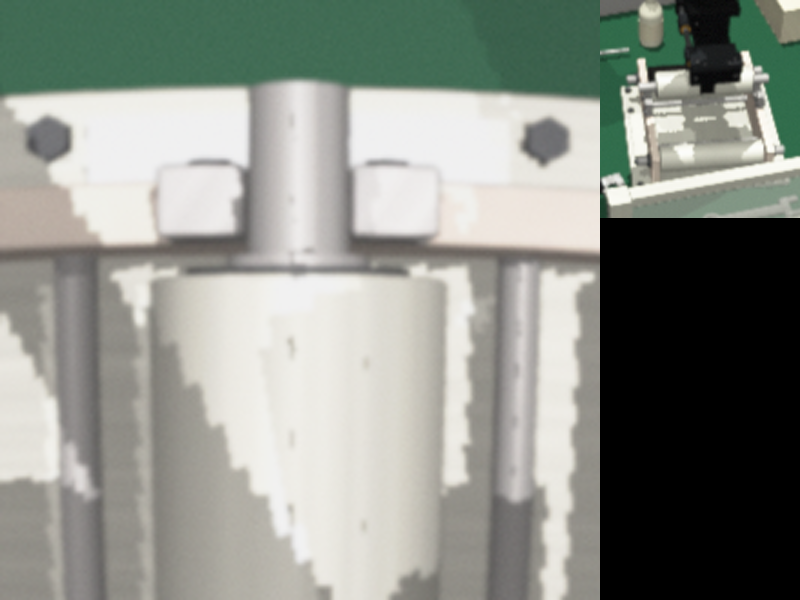

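Shaft sits centrally over the near seat's slot: slot centre at crop column 297.5, shaft 299.5, about 0.3 mm off. Axially about 1 mm off and 9 mm clear, so I'll make one 1 mm correction and settle.

```bash
python3 -m inch '[-0.012,0,-0.01,0,0,0,-0.012,0,-0.01,0,0,0,-0.012,0,-0.01,0,0,0,-0.012,0,-0.01,0,0,0,-0.012,0,-0.01,0,0,0,-0.012,0,-0.01,0,0,0,-0.012,0,-0.01,0,0,0,-0.012,0,-0.01,0,0,0]'
python3 - <<'E'
from h import *
o=get_obs();print(o["position"],o["tool_rot"],o["ft_force"],o["joint_velocities"])
print(hand_in())
E
```

```text
time: 15.47
position: [0.5858, 0.2528, 0.1202]
tool_rot: [0.088, 0.996, -0.0, -0.0]
ft_force: [-0.8, 0.7, -6.2]
grip_width: 0.0414
grip_force: 44.1
[0.58579423 0.25277712 0.12020958] [ 8.79696134e-02  9.96123157e-01 -2.26723583e-05 -4.38136580e-05] [-0.80699745  0.73287938 -6.16115991] [ 0.00020639  0.00094415  0.00058764 -0.00110757  0.00077991 -0.00140344]
the job is handed in; nothing more can be done
None
```

The job is handed in at about 15.5 s: the keeper is turned clear and the roller, lifted over the guard, is held still about 9 mm above the seats, in line and centred to about 1 mm by my estimate, though its level was not measured directly, and I viewed 12 pictures against the limit of 10.

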